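# Open up the bench lathe: guard up, tool slide back

## Task

Open up the small blue bench lathe so the pulley can be changed: first push the yellow counterweighted guard up and over past its balance point so that it stays raised by itself, then push the tool slide by its orange plate along its rails, away from the pulley, all the way to its end stop. Only push with the fingers, without pinching the guard's bar or the orange plate, leave the slide alone until the guard is up, and leave the loose parts and tools lying around where they are.

Things in the scene. Friction and masses are not known exactly. Their poses are not given: they have to be found in the camera images.
- lathe: Blue bench lathe, fixed; bed 270 (x) x 400 (y) x 30 mm. Origin: centre of its underside. x points from the front (facing the robot) to the back, y along spindle and rails, z up. Headstock and a 90 mm pulley (top z 120; x -45..45, up to y -20 mm) on the -y half. Rest posts (x -55, y +-172) 18 mm thick, 200 mm high under the guard's arms; hinge posts at x 110, y +-190. Place and yaw vary.
- guard (a joint): Guard angle, rad: 0 = down, grows as the bar goes up and back, 1.25 = raised on its upper stop, leaning back 17 deg. Yellow U frame with steel rods, arms at y +-172 mm sloping up 35 deg from the hinge at the back to the crossbar at the front; dark counterweights behind the hinge. Balances near 0.6; below that it falls back, beyond 0.75 it surely falls on to the upper stop by itself, in 1 to 2 s.
- guard_bar (a point): Middle of the underside of the guard's crossbar (356 mm long, section 24 x 28 mm), 225 mm from the hinge axis; moves with the guard; its x axis points from bar to hinge. Down, it lies 227 mm above the table, 184 mm before the hinge. Pushed level towards the hinge at the bar the guard needs 3 to 8 N; the fingers should rise along with the bar's arc.
- guard_hinge (a point): Point on the hinge axis midway between the two hinge posts, 100 mm above the table, fixed to the lathe (axes as the lathe's). The hinge axis runs along the lathe's y.
- slide (a joint): Position of the tool slide in m: grows along the lathe's +y, away from the pulley; 0 = nearest the pulley, 0.11 = at its end stop. It starts between 0 and 0.035 and stays where it is left; it takes about 3 N to push. The grey slide is 80 (x) x 56 (y) mm, top 68 mm above the table.
- slide_face (a point): Centre of the pulley-facing (-y) side of the upright orange plate, where to push; 94 mm above the table. The plate is 92 mm wide (lathe x), 12 mm thick, from 68 to 120 mm above the table. Before this side the slide's top (68 mm high) runs 42 mm along y, free but for a tool holder up to 90 mm high: lathe x 13 to 63 mm beyond this point, starting 17 mm from the face.
- bearing: Loose steel ball bearing, 42 mm across, 14 mm high, lying on the back of the lathe's bed, behind the rails. Origin: centre of its underside. Leave alone.
- oil_bottle: Loose grey oil bottle, 52 mm across, 130 mm high, standing on the table left of the lathe. Origin: centre of its underside. Leave alone.
- wrench: Loose wrench lying on the table right of the lathe. Leave alone.
- screwdriver: Loose screwdriver lying on the table left of the lathe. Leave alone.
- paste_jar: Loose white jar, 60 mm across, 60 mm high, right of the lathe. Leave alone.
- spare_pulley: Loose steel pulley, 80 mm across, 28 mm high, left of the lathe. Leave alone.
- bits_tray: Loose grey divided tray, 90 x 130 x 35 mm, right of the lathe. Leave alone.

How it is judged:
On the way, in this order (a step that is already met when the one before it is completed fails the run):
1. the guard is past its balance point and raised against its upper stop (value of joint guard above 1.15 rad), for 0.2 s.
2. the tool slide is at its end stop, the guard still raised (value of joint slide above 0.104 m and value of joint guard above 1.15 rad), for 0.2 s.
At the end, for the whole second after the job is handed in: The guard rests raised against its upper stop (angle above 1.15 of 1.25 rad) and the tool slide stands at its end stop (within 6 mm), both at rest (all of step 2 and velocity of joint guard below 0.05 rad/s and velocity of joint slide below 0.01 m/s); the robot touches nothing.
It fails at once if the slide was pushed (more than 12 mm) while the guard was not up (distance of slide_face from where it was at the start of the episode above 0.012 m and value of joint guard below 0.9 rad).
It fails at once if the guard's bar was pinched (contact force between the fingers and guard_bar_near_face above 4 N and contact force between the fingers and guard_bar_far_face above 4 N).
It fails at once if the orange plate was pinched (contact force between the fingers and plate_inner_face above 4 N and contact force between the fingers and plate_outer_face above 4 N).
It fails at once if a loose part or tool was moved more than 30 mm (distance of any of bearing, oil_bottle, wrench, screwdriver, paste_jar, spare_pulley, bits_tray from where it was at the start of the episode above 0.03 m).
It also fails if it takes over 53 s, if anything falls off the work surface, if the arm or the gripper's body presses on something with over 40 N, if the wrist force passes 120 N, or if a joint passes its speed limit or range.

## Robot

A 6-joint arm with a two-finger parallel gripper is mounted at the origin on the work surface. World frame = base frame: x ahead of the robot, y to its left, z up, the work surface at z = 0. Lengths are in m, angles in rad, forces in N, time in s.
With the tool pointing down it reaches from about 0.35 to 0.85 m from the base axis. Payload 8.1 kg.
Tool frame: the origin (TCP) lies midway between the tips of the shut fingers; the grasp point (between the pads) lies 19 mm behind it (pinch_z is the distance from the TCP to the grasp point, in m); z points along the fingers, y is the line along which they close (so a half turn about z gives the same grasp; the last joint's range is limited). The gripper opens to 93 mm and grips with 3 to 60 N. Pads are 15 mm wide; open, the fingers measure 128 mm over their backs; the gripper's body (75 mm by 188 mm) begins 65 mm behind the grasp point.
Start: joints at [1.199, 0.13, 1.488, -0, 1.523, -0.085], TCP at [0.17, 0.576, 0.219] pointing down, gripper open.
Joint ranges: [-2.96, 2.96], [-0.89, 2.26], [0.02, 2.5], [-1.34, 4.48], [0, 2.73], [-2.66, 2.66]. Speed limits (rad/s): [2.39, 2.39, 2.79, 3.14, 3.14, 3.14].

## Interface

Orientations are given as a rotation vector (axis times angle).
In Python, from cell import read_state, get_image, camera_model, finish_job, recognise, place_of, pinch_z gives the robot as it stands.
- The arm moves only by the tool send_rows, never from a script. Its argument "moves" is a list that holds one entry, the list of rows, each a list of 7 numbers: the shift along the tool's x, y, z in mm, then the turn, a rotation vector about the tool's x, y, z in rad, then the gripper command: -1 is fully open, 1 is shut, values between are in proportion. In form: [[[dx, dy, dz, wx, wy, wz, jaw], ...]]. A call has 1 to 12 rows; each row shifts and turns the commanded pose from where the row before left it, along the tool's axes as they then stand; what a row does not reach is not made up. A row lasts 1/10 s, in which the tool goes at most 50 mm and 8.59 degrees, less where a joint would pass 70% of its speed; a pose out of reach is approached as far as the arm can. A call is refused whole if a number of a shift passes 50 or a number of a turn 0.15, either way. A call with a gripper value outside its range is refused whole. The fingers move at their own pace and stop on an object; "grip_force" is the grip in N (left out, the last holds). Time passes only in rows, so rows that do not move let the fingers close. It gives the time, the measured TCP pose, the force, the opening and the grip force at its end, in the units of the state.
- read_state(): the state, without advancing time (a new reading comes with each control period).
- get_image(name): name is "scene" or "side" or "wrist"; returns (picture, depth): 384x512x3 uint8, red, green, blue; 384x512 float32, m along the optical axis (not along the pixel's ray), 0 where there is no reading.
- camera_model(name): a dict with "fx", "fy", "cx", "cy" (pixels), "dist" ([k1, k2, p1, p2, k3] as OpenCV has them; the pictures are not rectified), "camera_from_world" (4x4, takes a point from world to camera coordinates); the wrist camera has in their place "T_tool_cam" (4x4, takes a point from camera to tool coordinates, whose origin is the TCP and whose axes are the flange's). Camera axes: x right, y down, z forward; pixel columns grow to the right and rows downward; lengths in m; the calibration is good to about 2 mm. A picture is of the moment at which its call begins: read the wrist's pose just before it. camera_model takes no time and is no camera call.
- finish_job(): hands the job in; it is judged then, once.
Trained networks look in the newest picture that a camera, given by its name, has taken for a name from the list of things; names that differ only in an ending like _2 or _b are one class to them, and where a whole thing is asked for, a point or a joint stands for the part that bears it (a point fixed in the world has none). Each returns a list of dicts, best first, with "score" (0 to 1); they miss things now and then, are a little off and sometimes report something else, mostly with a low value. They report only what shows in the picture. A call takes as long as a camera call.
- recognise(camera, target): "bbox" ([left, top, right, bottom] in pixels, round what is visible of it).
- place_of(camera, target): "pixel" ([column, row] in pixels: a listed point, or the origin of a listed thing).
The state is a dict: "t": time; "joint_pos": joint angles; "joint_velocities": joint speeds; "tau": joint torques, N m; "tcp_pos": TCP position; "tool_rot": TCP orientation; "force": force on the tool from outside, world axes, zero at the start; "wrist_torque": the same for the moment, N m; "width": finger opening in m; "gripper_force": force on a finger pad.
Only numpy, scipy, OpenCV 4.12 (cv2) and the standard library are available. Lean on these libraries where they do the work, as an engineer would, in place of code of your own. Each camera call takes 0.05 s, during which the arm holds its last target. There are 200 camera calls.

## Working session

There is one attempt and no reset: what is moved stays moved. The work goes in short steps, Python scripts to look and compute and a tool call to move; the robot and the scene stay as the last step left them, time stands still between calls to the robot, and variables do not carry over. Pictures are saved under pics/ and viewed, at most 10 in all, crops included, and the job is handed in when it is done.

Besides the shell and the picture viewer there is one more tool, called after "Request:" as name([rows], argument=value, ...), one row to a line, values as JSON. send_rows: Moves the arm, as the interface text tells. Its arguments: {"type":"object","properties":{"moves":{"type":"array"},"grip_force":{"type":"number"}},"required":["moves"]}

```bash
mkdir -p pics; cat > h.py <<'E'
import numpy as np, cv2
from scipy.spatial.transform import Rotation as R
from cell import *
def cam(name):
    m=camera_model(name); K=np.array([[m['fx'],0,m['cx']],[0,m['fy'],m['cy']],[0,0,1.]]); D=np.array(m['dist'])
    if name=='wrist':
        s=read_state(); T=np.eye(4); T[:3,:3]=R.from_rotvec(s['tool_rot']).as_matrix(); T[:3,3]=s['tcp_pos']
        W=T@np.array(m['T_tool_cam'])
    else: W=np.linalg.inv(np.array(m['camera_from_world']))
    return K,D,W
def ray(c,px):
    K,D,W=c; u=cv2.undistortPoints(np.array([[px]],float),K,D)[0,0]
    return W[:3,3],W[:3,:3]@np.array([u[0],u[1],1.])
def at_z(c,px,z):
    o,d=ray(c,px); return o+d*(z-o[2])/d[2]
def at_depth(c,px,depth):
    v=depth[int(px[1])-1:int(px[1])+2,int(px[0])-1:int(px[0])+2]; o,d=ray(c,px); return o+d*np.median(v)
def proj(c,P):
    K,D,W=c; C=np.linalg.inv(W); return cv2.projectPoints(np.array(P,float).reshape(-1,3),cv2.Rodrigues(C[:3,:3])[0],C[:3,3],K,D)[0][:,0]
def tri(rays):
    A=0;b=0
    for o,d in rays:
        d=d/np.linalg.norm(d);M=np.eye(3)-np.outer(d,d);A=A+M;b=b+M@o
    return np.linalg.solve(A,b)
E
python3 - <<'E'
from h import *
np.set_printoptions(precision=3,suppress=True)
s=read_state();print({k:np.round(v,3) for k,v in s.items()})
ims=[]
rs={}
for n in ['scene','side']:
    im,d=get_image(n);c=cam(n);ims.append(im)
    for t in ['lathe','guard_bar','guard_hinge','slide_face','oil_bottle','bearing']:
        r=place_of(n,t)
        for q in r[:2]: print(n,t,np.round(q['pixel']),round(q['score'],2),at_depth(c,q['pixel'],d))
        if r: rs.setdefault(t,[]).append(ray(c,r[0]['pixel']))
    cv2.imwrite(f'pics/{n}1.png',im[:,:,::-1])
for t in rs:
    if len(rs[t])==2: print(t,tri(rs[t]))
E
```

```text
{'t': np.float64(0.0), 'joint_pos': array([ 1.199,  0.131,  1.489, -0.   ,  1.523, -0.085]), 'joint_velocities': array([-0.001,  0.   , -0.   , -0.001, -0.   ,  0.   ]), 'tau': array([ -0.002, -55.986, -49.175,   0.077,   0.036,  -0.   ]), 'tcp_pos': array([0.17 , 0.575, 0.218]), 'tool_rot': array([-0.449, -3.109,  0.003]), 'force': array([-0.236, -0.131,  1.311]), 'wrist_torque': array([-0.005, -0.033, -0.006]), 'gripper_force': np.float64(0.0), 'width': np.float64(0.093)}
scene lathe [276. 206.] 0.88 [0.625 0.015 0.084]
scene guard_bar [259. 158.] 0.73 [0.513 0.054 0.253]
scene slide_face [321. 165.] 0.17 [0.627 0.383 0.025]
scene oil_bottle [303. 150.] 0.78 [0.508 0.426 0.019]
scene oil_bottle [273. 206.] 0.19 [ 0.646 -0.043  0.15 ]
scene bearing [298. 194.] 0.37 [0.646 0.155 0.045]
scene bearing [300. 201.] 0.15 [0.669 0.137 0.033]
side lathe [215. 231.] 0.68 [0.497 0.088 0.067]
side guard_bar [221. 194.] 0.55 [ 0.805 -0.024 -0.   ]
side guard_hinge [203. 190.] 0.95 [-0.029  0.24   0.611]
side slide_face [202. 225.] 0.79 [0.521 0.13  0.086]
side oil_bottle [116. 270.] 0.9 [0.467 0.449 0.019]
side bearing [180. 218.] 0.4 [0.634 0.188 0.048]
lathe [ 0.585  0.071 -0.001]
guard_bar [0.495 0.068 0.227]
slide_face [0.623 0.194 0.096]
oil_bottle [ 0.495  0.451 -0.006]
bearing [0.643 0.177 0.033]
```

View pics/scene1.png

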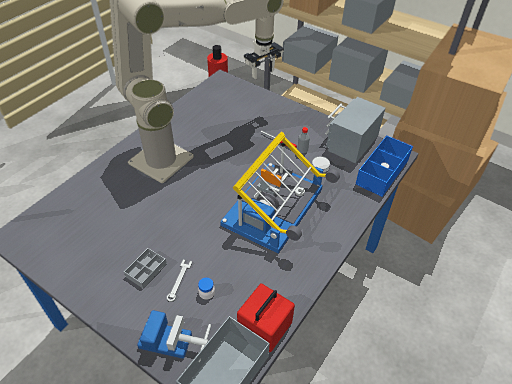

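View pics/side1.png

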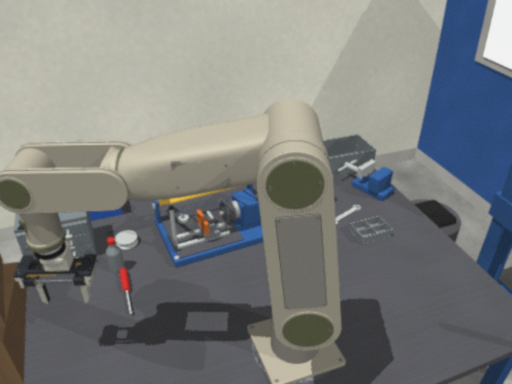

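The scene view shows the lathe at about (270,200), with the yellow bar running from (238,187) to (282,135). The orange plate is at about (271,176) there and at (203,222) in the side view. Next I'll fit the lathe pose using the yellow pixels and their depth.

```bash
python3 - <<'E'
from h import *
np.set_printoptions(precision=3,suppress=True)
from scipy.optimize import least_squares
im,d=get_image('scene');c=cam('scene')
hsv=cv2.cvtColor(im,cv2.COLOR_RGB2HSV)
def cloud(lo,hi,box):
    m=cv2.inRange(hsv,lo,hi); v,u=np.nonzero(m)
    k=(u>box[0])&(u<box[2])&(v>box[1])&(v<box[3])&(d[v,u]>0);u,v=u[k],v[k]
    K,D,W=c; q=cv2.undistortPoints(np.c_[u,v].astype(float)[:,None],K,D)[:,0]
    return (W[:3,:3]@(np.c_[q,np.ones(len(q))]*d[v,u][:,None]).T).T+W[:3,3]
Y=cloud((20,140,110),(34,255,255),(215,125,340,245))
Y=Y[(Y[:,2]>.09)&(Y[:,2]<.29)&(abs(Y[:,0]-.58)<.3)]
print(len(Y),Y.min(0),Y.max(0))
# segments in lathe frame
H=np.array([110,100.])/1000; B=np.array([-74+0,241.])/1000
S=[((.11,.172,.1),(-.074,.172,.241)),((.11,-.172,.1),(-.074,-.172,.241)),((-.074,-.172,.241),(-.074,.172,.241))]
def dist(P):
    r=[]
    for a,b in S:
        a,b=map(np.array,(a,b)); t=np.clip((P-a)@(b-a)/((b-a)@(b-a)),0,1); r.append(np.linalg.norm(P-a-t[:,None]*(b-a),axis=1))
    return np.min(r,0)
def f(p):
    Q=Y-[p[0],p[1],0]; cc,ss=np.cos(p[2]),np.sin(p[2])
    L=np.c_[cc*Q[:,0]+ss*Q[:,1],-ss*Q[:,0]+cc*Q[:,1],Q[:,2]]
    return np.maximum(dist(L)-.013,-.003)
for y0 in (-.5,0,.5):
    s=least_squares(f,[.585,.07,y0],loss='soft_l1',f_scale=.005); print(s.x,s.cost, np.mean(abs(s.fun)))
p=s.x
O=cloud((5,180,120),(16,255,255),(215,125,340,245)); 
print('orange',len(O)); 
cc,ss=np.cos(p[2]),np.sin(p[2]); M=np.array([[cc,-ss],[ss,cc]])
L=np.c_[(O[:,:2]-p[:2])@M,O[:,2]]; print(np.percentile(L,[5,25,50,75,95],axis=0))
for n,q in [('hinge',(.11,0)),('bar',(-.074,0))]: print(n,M@q+p[:2])
E
```

```text
1038 [ 0.482 -0.125  0.094] [0.741 0.262 0.263]
[0.588 0.069 0.079] 0.005647482365863679 0.0028166429766333175
[0.588 0.069 0.079] 0.005647482365847057 0.0028166427119850723
[0.588 0.06  0.089] 0.005795747433797796 0.002908076358851773
orange 176
[[-0.098  0.06   0.066]
 [-0.079  0.063  0.084]
 [-0.06   0.066  0.096]
 [-0.038  0.069  0.111]
 [-0.016  0.077  0.123]]
hinge [0.698 0.07 ]
bar [0.515 0.053]
```

```bash
cat >> h.py <<'E'
def go(pos,Rt,p0=None,R0=None):
    "print turn (rotvec in tool frame) then shift in the tool frame after the turn"
    s=read_state(); p0=s['tcp_pos'] if p0 is None else p0; R0=R.from_rotvec(s['tool_rot']) if R0 is None else R0
    w=(R0.inv()*Rt).as_rotvec(); d=Rt.inv().apply(np.array(pos)-p0)*1000
    print('turn',np.round(w,3),'shift after turn',np.round(d,1),'dist',round(np.linalg.norm(d)))
def down(yaw): # tool y at world angle 90deg+yaw, z down
    c,s=np.cos(yaw),np.sin(yaw); return R.from_matrix(np.array([[-c,-s,0],[-s,c,0],[0,0,-1.]]).T)
E
python3 - <<'E'
from h import *
np.set_printoptions(precision=3,suppress=True)
print(camera_model('wrist'))
go([.42,.06,.40],down(.083))
E
```

```text
{'fx': 273.1091314317505, 'fy': 273.1091314317505, 'cx': 257.9276020006753, 'cy': 193.22376976713454, 'dist': array([0.018, 0.   , 0.   , 0.   , 0.   ]), 'T_tool_cam': array([[ 0.001, -0.966, -0.26 ,  0.071],
       [ 1.   ,  0.001, -0.   ,  0.   ],
       [ 0.001, -0.26 ,  0.966, -0.166],
       [ 0.   ,  0.   ,  0.   ,  1.   ]])}
turn [ 0.    0.   -0.37] shift after turn [-206.7 -534.5 -181.3] dist 601
```

Request:
send_rows([
  [[0, 0, -45, 0, 0, -0.123, 1], [0, 0, -45, 0, 0, -0.123, 1], [0, 0, -45, 0, 0, -0.123, 1], [0, 0, -45, 0, 0, 0, 1], [-26, -40, 0, 0, 0, 0, 1], [-26, -40, 0, 0, 0, 0, 1], [-26, -40, 0, 0, 0, 0, 1], [-26, -40, 0, 0, 0, 0, 1], [-26, -40, 0, 0, 0, 0, 1], [-26, -40, 0, 0, 0, 0, 1], [-26, -40, 0, 0, 0, 0, 1], [-25, -40, 0, 0, 0, 0, 1]],
])

```text
t: 1.95
tcp_pos: [0.4031, 0.2719, 0.3989]
tool_rot: [-0.129, 3.138, 0.001]
force: [0.2, 0.1, -0.2]
width: 0.0028
gripper_force: 0.0
```

Request:
send_rows([
  [[0, -43, 0, 0, 0, 0, 1], [0, -43, 0, 0, 0, 0, 1], [0, -43, 0, 0, 0, 0, 1], [0, -43, 0, 0, 0, 0, 1], [0, -43, 0, 0, 0, 0, 1], [0, 0, 0, 0, 0, 0, 1], [0, 0, 0, 0, 0, 0, 1]],
])

```text
t: 2.65
tcp_pos: [0.42, 0.0586, 0.3988]
tool_rot: [-0.124, 3.139, 0.001]
force: [0.6, 0.8, -1.0]
width: 0.0005
gripper_force: 0.0
```

```bash
python3 - <<'E'
from h import *
np.set_printoptions(precision=3,suppress=True)
s=read_state();print(s['t'],s['tcp_pos'],s['tool_rot'],s['width'])
c=cam('wrist');im,d=get_image('wrist')
for t in ['lathe','guard_bar','guard_hinge','slide_face']:
    for q in place_of('wrist',t)[:2]: print(t,np.round(q['pixel']),round(q['score'],2),at_depth(c,q['pixel'],d))
cv2.imwrite('pics/w1.png',im[:,:,::-1]);np.savez('w1.npz',im=im,d=d,W=c[2])
E
```

```text
2.65 [0.42  0.059 0.399] [-0.124  3.139  0.001] 0.0004982278779782798
lathe [260. 230.] 0.77 [0.413 0.06  0.411]
lathe [433. 203.] 0.63 [0.485 0.422 0.028]
slide_face [284. 221.] 0.93 [0.534 0.118 0.069]
slide_face [ 37. 227.] 0.25 [ 0.602 -0.387  0.03 ]
```

View pics/w1.png

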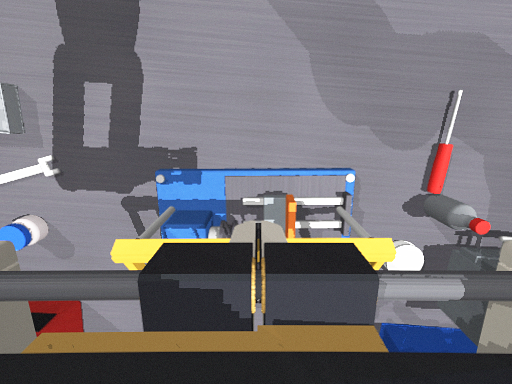

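The wrist view has the robot side at the top. The yellow bar runs from (113,247) to (393,247) and the bed's front edge is at row 172. The orange plate is at (291,215), with the slide's grey top at (275,210) to its left.

```bash
python3 - <<'E'
from h import *
np.set_printoptions(precision=3,suppress=True)
z=np.load('w1.npz');im,d,W=z['im'],z['d'],z['W'];K,D,_=cam('wrist')
hsv=cv2.cvtColor(im,cv2.COLOR_RGB2HSV)
def cl(lo,hi,b):
    m=cv2.inRange(hsv,lo,hi);v,u=np.nonzero(m);k=(u>b[0])&(u<b[2])&(v>b[1])&(v<b[3])&(d[v,u]>0);u,v=u[k],v[k]
    q=cv2.undistortPoints(np.c_[u,v].astype(float)[:,None],K,D)[:,0]
    return (W[:3,:3]@(np.c_[q,np.ones(len(q))]*d[v,u][:,None]).T).T+W[:3,3]
Y=cl((20,140,90),(34,255,255),(100,230,410,270))
Y=Y[(Y[:,2]>.215)&(Y[:,2]<.28)]
f=np.polyfit(Y[:,1],Y[:,0],1);yaw=-np.arctan(f[0]);print('yaw',yaw)
M=np.array([[np.cos(yaw),-np.sin(yaw)],[np.sin(yaw),np.cos(yaw)]])
L=np.c_[Y[:,:2]@M,Y[:,2]]
print('bar (lathe-aligned) pct',np.percentile(L,[1,5,50,95,99],axis=0))
ym=(L[:,1].min()+L[:,1].max())/2; print('len',np.ptp(L[:,1]),'mid',ym)
B=cl((100,120,60),(125,255,255),(140,160,375,235)); B=B[(B[:,2]>.02)&(B[:,2]<.045)]
LB=B[:,:2]@M; print('bed',np.percentile(LB,[.5,2,98,99.5],axis=0))
O=cl((4,150,90),(16,255,255),(260,185,320,250));LO=np.c_[O[:,:2]@M,O[:,2]];print('plate',len(O),np.percentile(LO,[2,10,50,90,98],axis=0))
T=LO[LO[:,2]>.112];print('plate top',len(T),np.percentile(T,[3,50,97],axis=0))
E
```

```text
yaw 0.0864620572001697
bar (lathe-aligned) pct [[ 0.501 -0.161  0.219]
 [ 0.501 -0.156  0.228]
 [ 0.507 -0.042  0.245]
 [ 0.541  0.188  0.254]
 [ 0.553  0.192  0.255]]
len 0.35622055696864374 mid 0.015404368292829415
bed [[ 0.449 -0.183]
 [ 0.449 -0.18 ]
 [ 0.555  0.208]
 [ 0.572  0.214]]
plate 296 [[0.488 0.073 0.034]
 [0.488 0.073 0.084]
 [0.518 0.077 0.118]
 [0.543 0.084 0.121]
 [0.553 0.098 0.122]]
plate top 169 [[0.488 0.073 0.114]
 [0.522 0.079 0.12 ]
 [0.549 0.085 0.122]]
```

Request:
send_rows([
  [[0, 0, 48, 0, 0, 0, 1], [0, 0, 48, 0, 0, 0, 1], [0, 0, 48, 0, 0, 0, 1], [0, 0, 48, 0, 0, 0, 1], [-23, 0, 0, 0, 0, 0, 1], [-23, 0, 0, 0, 0, 0, 1], [0, 0, 0, 0, 0, 0, 1]],
])

```text
t: 3.6
tcp_pos: [0.4665, 0.0642, 0.2055]
tool_rot: [0.132, -3.137, -0.0]
force: [-0.6, -0.0, 0.8]
width: 0.0
gripper_force: 0.0
```

Request:
send_rows([
  [[-10, 0, 0, 0, 0, 0, 1], [-10, 0, 0, 0, 0, 0, 1], [-7, 0, -9, 0, 0, 0, 1], [-7, 0, -9, 0, 0, 0, 1], [-8, 0, -9, 0, 0, 0, 1], [-8, 0, -9, 0, 0, 0, 1], [-9, 0, -8, 0, 0, 0, 1], [-9, 0, -8, 0, 0, 0, 1]],
])

```text
t: 4.4
tcp_pos: [0.5338, 0.069, 0.2591]
tool_rot: [0.13, -3.138, -0.0]
force: [-0.6, 1.1, -0.8]
width: 0.0004
gripper_force: 0.9
```

```bash
python3 - <<'E'
from h import *
im,d=get_image('scene');cv2.imwrite('pics/s2.png',cv2.resize(im[80:290,180:400],None,fx=3,fy=2.8)[:,:,::-1])
s=read_state();print(s['force'],s['tcp_pos'])
E
```

```text
[-1.38469625 -0.92111903  1.47046414] [0.53540244 0.06897365 0.26065789]
```

View pics/s2.png

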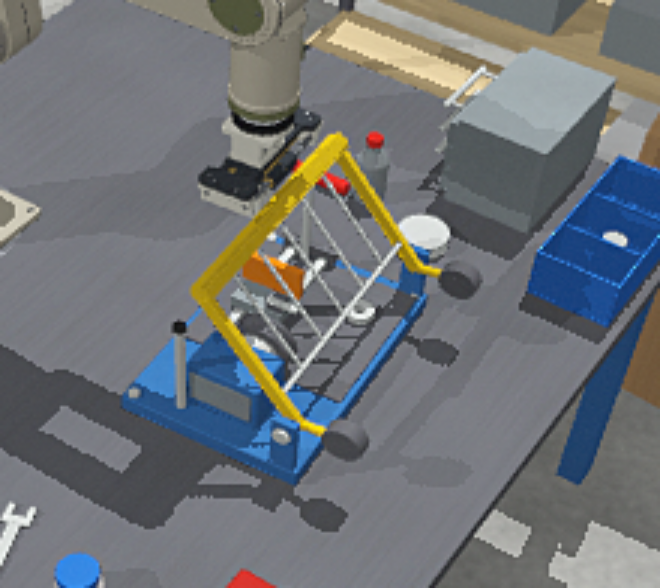

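The guard has lifted off its rest post (post top at crop (180,327)) and is resting against the fingers. I'll continue along the arc.

Request:
send_rows([
  [[-10, 0, -7, 0, 0, 0, 1], [-10, 0, -7, 0, 0, 0, 1], [-10, 0, -6, 0, 0, 0, 1], [-10, 0, -6, 0, 0, 0, 1], [-11, 0, -5, 0, 0, 0, 1], [-11, 0, -5, 0, 0, 0, 1], [-11, 0, -4, 0, 0, 0, 1], [-11, 0, -4, 0, 0, 0, 1], [-11, 0, -3, 0, 0, 0, 1], [-11, 0, -3, 0, 0, 0, 1]],
])

```text
t: 5.45
tcp_pos: [0.6399, 0.0777, 0.309]
tool_rot: [-0.129, 3.138, 0.0]
force: [-0.3, 0.3, -0.1]
width: 0.0002
gripper_force: 0.0
```

Request:
send_rows([
  [[-11, 0, -1, 0, 0, 0, 1], [-10, 0, -1, 0, 0, 0, 1], [0, 0, 0, 0, 0, 0, 1], [0, 0, 0, 0, 0, 0, 1], [0, 0, 0, 0, 0, 0, 1], [0, 0, 0, 0, 0, 0, 1], [0, 0, 0, 0, 0, 0, 1], [0, 0, 0, 0, 0, 0, 1], [0, 0, 0, 0, 0, 0, 1], [0, 0, 0, 0, 0, 0, 1]],
])

```text
t: 6.45
tcp_pos: [0.6601, 0.0791, 0.3107]
tool_rot: [-0.129, 3.139, 0.0]
force: [0.1, 0.6, 0.2]
width: 0.0005
gripper_force: 0.0
```

```bash
python3 - <<'E'
from h import *
im,d=get_image('scene');cv2.imwrite('pics/s3.png',cv2.resize(im[50:290,160:400],None,fx=2.5,fy=2.5)[:,:,::-1])
s=read_state();print(s['force'],s['tcp_pos'])
E
```

```text
[-0.01212225  0.24574617 -0.57438837] [0.66010177 0.07908333 0.31065549]
```

View pics/s3.png

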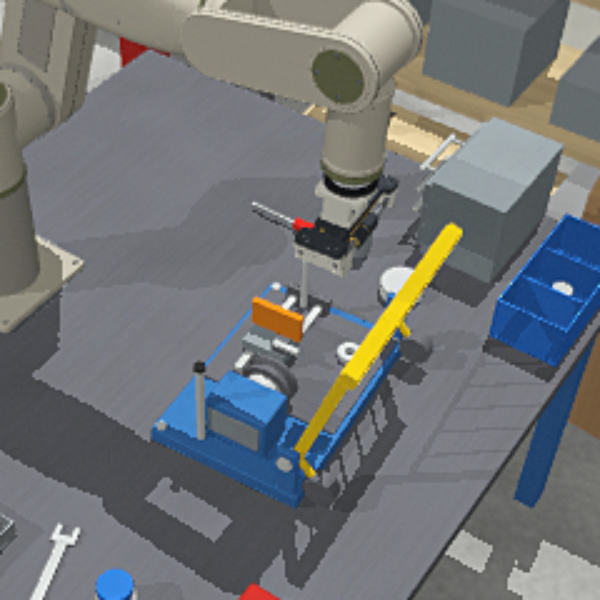

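The guard is fully raised: its bar runs from crop (350,380) to (455,230), well behind the fingers. The orange plate stands at crop (277,318) with the gap before it free. Next is the slide, with the tool turned 90° and tilted.

```bash
python3 - <<'E'
from h import *
np.set_printoptions(precision=4,suppress=True)
yaw=.0865; A=R.from_euler('z',yaw)
t=np.radians(30)
Rt=A*R.from_matrix(np.array([[0,np.cos(t),np.sin(t)],[1,0,0],[0,np.sin(t),-np.cos(t)]]).T)
s=read_state();R0=R.from_rotvec(s['tool_rot']);print(s['joint_pos'],'aligned',A.inv().apply(s['tcp_pos']))
w=(R0.inv()*Rt).as_rotvec();print(w,np.linalg.norm(w),w/12)
print(R0.inv().apply(A.apply([-.147,0,0]))*1000)
Minv=Rt.inv()
for v in ([1,0,0],[0,1,0],[0,0,1]): print(v,Minv.apply(A.apply(v)))
im,d=get_image('scene');c=cam('scene')
v,u=np.mgrid[160:240,215:300];hsv=cv2.cvtColor(im,cv2.COLOR_RGB2HSV)
K,D,W=c;q=cv2.undistortPoints(np.c_[u.ravel(),v.ravel()].astype(float)[:,None],K,D)[:,0]
P=(W[:3,:3]@(np.c_[q,np.ones(len(q))]*d[160:240,215:300].reshape(-1,1)).T).T+W[:3,3]
L=A.inv().apply(P)
for a,b in ((-.16,-.1),(-.1,-.05),(-.05,-.01),(-.01,.03),(.03,.07)):
    k=(L[:,1]>a)&(L[:,1]<b)&(L[:,0]>.44)&(L[:,0]<.63);print(a,b,np.percentile(L[k,2],[90,99]))
E
```

```text
[ 0.0422  0.2921  1.1382 -0.      1.7114 -1.6108] aligned [0.6645 0.0218 0.3107]
[-0.4093  0.4111  1.5274] 1.633812892519134 [-0.0341  0.0343  0.1273]
[146.9986  -0.6334  -0.0013]
[1, 0, 0] [0. 1. 0.]
[0, 1, 0] [ 0.866 -0.     0.5  ]
[0, 0, 1] [ 0.5   -0.    -0.866]
-0.16 -0.1 [0.1164 0.1867]
-0.1 -0.05 [0.1174 0.1219]
-0.05 -0.01 [0.1166 0.1227]
-0.01 0.03 [0.0506 0.0737]
0.03 0.07 [0.09  0.122]
```

Request:
send_rows([
  [[49, 0, 0, 0, 0, 0, 1], [49, 0, 0, 0, 0, 0, 1], [49, 0, 0, 0, 0, 0, 1]],
])

```text
t: 6.85
tcp_pos: [0.5121, 0.0669, 0.3096]
tool_rot: [0.129, -3.138, 0.0]
force: [-1.3, -0.2, 1.0]
width: 0.0008
gripper_force: 0.0
```

Headstock top is 0.12, as expected. Now the turn, 12 rows.

Request:
send_rows([
  [[0, 0, 0, -0.034, 0.034, 0.127, 1], [0, 0, 0, -0.034, 0.034, 0.127, 1], [0, 0, 0, -0.034, 0.034, 0.127, 1], [0, 0, 0, -0.034, 0.034, 0.127, 1], [0, 0, 0, -0.034, 0.034, 0.127, 1], [0, 0, 0, -0.034, 0.034, 0.127, 1], [0, 0, 0, -0.034, 0.034, 0.127, 1], [0, 0, 0, -0.034, 0.034, 0.127, 1], [0, 0, 0, -0.034, 0.034, 0.127, 1], [0, 0, 0, -0.034, 0.034, 0.127, 1], [0, 0, 0, -0.034, 0.034, 0.127, 1], [0, 0, 0, -0.034, 0.034, 0.127, 1]],
])

```text
t: 8.05
tcp_pos: [0.5138, 0.0668, 0.3106]
tool_rot: [-1.837, -1.999, -0.492]
force: [-0.1, 0.9, -0.5]
width: 0.0004
gripper_force: 0.0
```

Request:
send_rows([
  [[0, 0, 0, 0, 0, 0, 1], [0, 0, 0, 0, 0, 0, 1]],
])

```text
t: 8.25
tcp_pos: [0.5135, 0.0667, 0.3107]
tool_rot: [-1.83, -2.009, -0.49]
force: [0.5, 0.2, 0.6]
width: 0.0005
gripper_force: 0.0
```

```bash
cat > g.py <<'E'
from h import *
np.set_printoptions(precision=4,suppress=True)
A=R.from_euler('z',.0865);s=read_state();Rn=R.from_rotvec(s['tool_rot'])
print(s['t'],'aligned',A.inv().apply(s['tcp_pos']),'axes in lathe\n',(A.inv()*Rn).as_matrix().T, s['joint_pos'])
def sh(q): return Rn.inv().apply(A.apply(np.array(q))-s['tcp_pos'])*1000
E
python3 - <<'E'
from g import *
print('to',sh([.518,.045,.2]))
c=cam('wrist');im,d=get_image('wrist');cv2.imwrite('pics/w2.png',im[:,:,::-1])
for q in place_of('wrist','slide_face')[:2]:
    P=A.inv().apply(at_z(c,q['pixel'],.094));print(np.round(q['pixel']),q['score'],'aligned',P)
E
```

```text
8.25 aligned [0.5174 0.0221 0.3107] axes in lathe
 [[-0.0071  0.8678  0.4969]
 [ 1.      0.0062  0.0034]
 [-0.0002  0.4969 -0.8678]] [-0.3174 -0.0375  1.585   0.4869  1.7882 -0.3511]
to [-35.1429   0.3929 107.4671]
[268. 216.] 0.57 aligned [0.5333 0.0709 0.094 ]
```

View pics/w2.png

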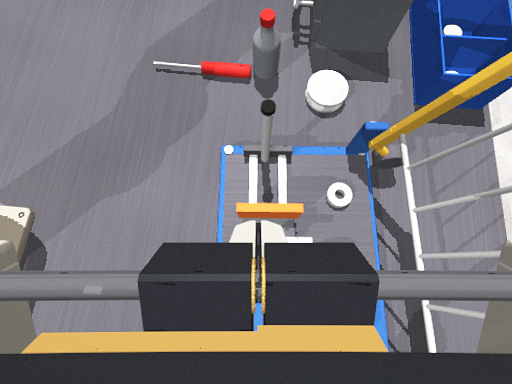

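The wrist view confirms the face at (268,216), i.e. aligned y 0.071. The fingers are at about (258,235), and the rails and post ahead of the plate at (267,110) are clear. Now descending behind the plate.

Request:
send_rows([
  [[-12, 0, 36, 0, 0, 0, 1], [-12, 0, 36, 0, 0, 0, 1], [-11, 0, 36, 0, 0, 0, 1], [-14, 0, 24, 0, 0, 0, 1], [-14, 0, 24, 0, 0, 0, 1], [-14, 0, 24, 0, 0, 0, 1], [-13, 0, 24, 0, 0, 0, 1], [0, 0, 0, 0, 0, 0, 1], [0, 0, 0, 0, 0, 0, 1]],
])

```text
t: 9.25
tcp_pos: [0.5119, 0.091, 0.0893]
tool_rot: [-1.83, -2.007, -0.49]
force: [1.0, -0.2, 0.3]
width: 0.0007
gripper_force: 0.0
```

```bash
python3 - <<'E'
from g import *
print(s['force'],'to',sh([.518,.063,.092]), sh([.518,.163,.092]))
E
```

```text
9.25 aligned [0.5178 0.0464 0.0893] axes in lathe
 [[-0.0054  0.8671  0.4981]
 [ 1.      0.0053  0.0016]
 [-0.0012  0.4981 -0.8671]] [-0.2757  0.1265  1.8348  0.4915  1.4042 -0.5064]
[ 0.9624 -0.1829  0.2545] to [15.7232  0.2505  5.9408] [102.432    0.7759  55.7536]
```

Request:
send_rows([
  [[9, 0, 4, 0, 0, 0, 1], [8.7, 0, 5, 0, 0, 0, 1], [8.7, 0, 5, 0, 0, 0, 1], [8.7, 0, 5, 0, 0, 0, 1], [8.7, 0, 5, 0, 0, 0, 1], [8.7, 0, 5, 0, 0, 0, 1], [8.7, 0, 5, 0, 0, 0, 1], [8.7, 0, 5, 0, 0, 0, 1]],
])

```text
t: 10.05
tcp_pos: [0.5047, 0.171, 0.0899]
tool_rot: [-1.832, -2.006, -0.491]
force: [3.0, -2.5, 2.3]
width: 0.0003
gripper_force: 1.7
```

Request:
send_rows([
  [[4.3, 0, 2.5, 0, 0, 0, 1], [4.3, 0, 2.5, 0, 0, 0, 1]],
])

```text
t: 10.25
tcp_pos: [0.5036, 0.1807, 0.0897]
tool_rot: [-1.831, -2.006, -0.49]
force: [1.7, -2.8, 1.9]
width: 0.0006
gripper_force: 1.4
```

Request:
send_rows([
  [[4.3, 0, 2.5, 0, 0, 0, 1], [4.3, 0, 2.5, 0, 0, 0, 1]],
])

```text
t: 10.45
tcp_pos: [0.5028, 0.1902, 0.0897]
tool_rot: [-1.832, -2.005, -0.49]
force: [1.1, -2.8, 2.7]
width: 0.0006
gripper_force: 1.4
```

Request:
send_rows([
  [[3.5, 0, 2, 0, 0, 0, 1], [3.5, 0, 2, 0, 0, 0, 1]],
])

```text
t: 10.65
tcp_pos: [0.5022, 0.1983, 0.0897]
tool_rot: [-1.832, -2.005, -0.49]
force: [0.2, -2.4, 0.6]
width: 0.0008
gripper_force: 1.4
```

```bash
python3 - <<'E'
from g import *
print(s['force'])
c=cam('wrist');im,d=get_image('wrist');cv2.imwrite('pics/w3.png',im[:,:,::-1])
E
```

```text
10.65 aligned [0.5174 0.1541 0.0897] axes in lathe
 [[-0.0037  0.8673  0.4978]
 [ 1.      0.0033  0.0018]
 [-0.      0.4978 -0.8673]] [-0.0776  0.0773  1.8869  0.5332  1.3106 -0.3431]
[ 0.1785 -2.4263  0.6086]
```

View pics/w3.png

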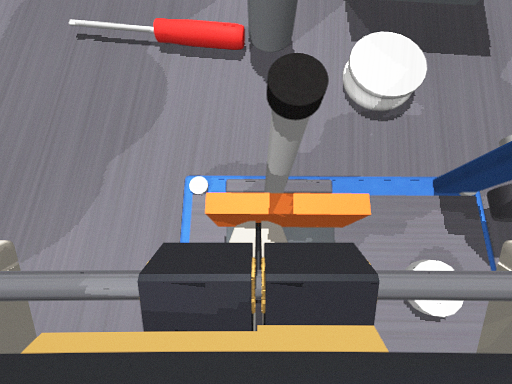

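The plate (205–370, row 210) has nearly reached the end block and post, and the push force is still about 2.5 N. I'll continue in small steps.

Request:
send_rows([
  [[2.6, 0, 1.5, 0, 0, 0, 1], [2.6, 0, 1.5, 0, 0, 0, 1]],
])

```text
t: 10.9
tcp_pos: [0.5016, 0.2041, 0.0897]
tool_rot: [-1.832, -2.005, -0.49]
force: [0.9, -3.2, 0.9]
width: 0.0006
gripper_force: 1.4
```

Request:
send_rows([
  [[2.6, 0, 1.5, 0, 0, 0, 1], [2.6, 0, 1.5, 0, 0, 0, 1]],
])

```text
t: 11.1
tcp_pos: [0.5011, 0.2102, 0.0897]
tool_rot: [-1.832, -2.005, -0.49]
force: [0.8, -2.7, 0.4]
width: 0.0007
gripper_force: 1.4
```

Request:
send_rows([
  [[2.6, 0, 1.5, 0, 0, 0, 1], [0, 0, 0, 0, 0, 0, 1]],
])

```text
t: 11.3
tcp_pos: [0.5012, 0.2115, 0.0897]
tool_rot: [-1.834, -2.008, -0.488]
force: [-1.5, -13.7, 4.1]
width: 0.0006
gripper_force: 6.7
```

Request:
send_rows([
  [[2.6, 0, 1.5, 0, 0, 0, 1], [0, 0, 0, 0, 0, 0, 1]],
])

```text
t: 11.5
tcp_pos: [0.5012, 0.2121, 0.0896]
tool_rot: [-1.836, -2.01, -0.485]
force: [-5.3, -29.5, 10.5]
width: 0.0005
gripper_force: 14.5
```

```bash
python3 - <<'E'
from g import *
print(s['force'])
c=cam('wrist');im,d=get_image('wrist')
hsv=cv2.cvtColor(im,cv2.COLOR_RGB2HSV);m=cv2.inRange(hsv,(4,150,90),(16,255,255));v,u=np.nonzero(m);k=(v<236)&(v>150)&(d[v,u]>0);u,v=u[k],v[k]
K,D,W=c;q=cv2.undistortPoints(np.c_[u,v].astype(float)[:,None],K,D)[:,0]
L=A.inv().apply((W[:3,:3]@(np.c_[q,np.ones(len(q))]*d[v,u][:,None]).T).T+W[:3,3])
print(np.percentile(L,[2,10,50,90,98],axis=0)); T=L[L[:,2]>.115];print('top',np.percentile(T,[2,50,98],axis=0))
cv2.imwrite('pics/w4.png',im[:,:,::-1])
E
```

```text
11.5 aligned [0.5177 0.168  0.0896] axes in lathe
 [[-0.0041  0.8707  0.4918]
 [ 1.      0.0033  0.0024]
 [ 0.0005  0.4918 -0.8707]] [-0.0467  0.0736  1.8884  0.5313  1.2952 -0.315 ]
[ -5.3334 -29.538   10.5108]
[[0.4902 0.174  0.0747]
 [0.4977 0.1741 0.0844]
 [0.5349 0.1742 0.1102]
 [0.5709 0.1785 0.1204]
 [0.5783 0.1837 0.1211]]
top [[0.4904 0.1741 0.1153]
 [0.5309 0.1748 0.1198]
 [0.5792 0.186  0.1214]]
```

View pics/w4.png

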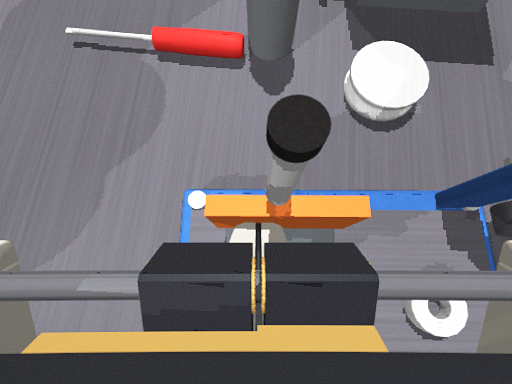

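The force jumped to 30 N with the load on the finger pads, and the plate face is at aligned y 0.174, a travel of about 102 mm. I'll back off and then check the plate against the post and end block.

Request:
send_rows([
  [[-8.7, 0, -5, 0, 0, 0, 1], [-17, 0, -10, 0, 0, 0, 1], [-17, 0, -10, 0, 0, 0, 1], [24, 0, -40, 0, 0, 0, 1], [24, 0, -40, 0, 0, 0, 1], [24, 0, -40, 0, 0, 0, 1], [24, 0, -40, 0, 0, 0, 1], [0, 0, 0, 0, 0, 0, 1], [0, 0, 0, 0, 0, 0, 1]],
])

```text
t: 12.45
tcp_pos: [0.5049, 0.1706, 0.2779]
tool_rot: [-1.832, -2.008, -0.493]
force: [-0.3, 0.1, -0.5]
width: 0.0004
gripper_force: 0.0
```

```bash
python3 - <<'E'
from g import *
print(s['force'])
c=cam('wrist');im,d=get_image('wrist')
hsv=cv2.cvtColor(im,cv2.COLOR_RGB2HSV)
K,D,W=c;v,u=np.mgrid[0:240,0:512];q=cv2.undistortPoints(np.c_[u.ravel(),v.ravel()].astype(float)[:,None],K,D)[:,0]
L=A.inv().apply((W[:3,:3]@(np.c_[q,np.ones(len(q))]*d[:240].reshape(-1,1)).T).T+W[:3,3]); 
m=cv2.inRange(hsv,(4,150,90),(16,255,255))[:240].ravel()>0
o=L[m&(L[:,2]>.06)&(L[:,2]<.13)];T=o[o[:,2]>.116];print('plate',np.percentile(o,[2,50,98],axis=0),'top',np.percentile(T,[2,50,98],axis=0))
k=(L[:,2]>.19)&(L[:,2]<.21)&(abs(L[:,0]-.529)<.03)&(abs(L[:,1]-.19)<.04);print('post top',k.sum(),np.percentile(L[k],[2,50,98],axis=0))
k=(L[:,2]>.13)&(L[:,2]<.19)&(abs(L[:,0]-.529)<.03)&(abs(L[:,1]-.19)<.04);print('post',k.sum(),np.percentile(L[k],[2,50,98],axis=0))
cv2.imwrite('pics/w5.png',im[:,:,::-1])
E
```

```text
12.45 aligned [0.5177 0.1263 0.2779] axes in lathe
 [[-0.0058  0.8674  0.4976]
 [ 1.      0.004   0.0047]
 [ 0.0021  0.4977 -0.8674]] [-0.1305 -0.0893  1.6941  0.5096  1.6464 -0.2114]
[-0.3119  0.1431 -0.5212]
plate [[0.491  0.1736 0.0739]
 [0.5326 0.1739 0.1031]
 [0.5772 0.1799 0.1207]] top [[0.4922 0.1737 0.1162]
 [0.5301 0.1744 0.1194]
 [0.5759 0.182  0.1212]]
post top 281 [[0.5203 0.1781 0.1937]
 [0.5282 0.1856 0.2   ]
 [0.537  0.1948 0.2014]]
post 136 [[0.5218 0.1798 0.1311]
 [0.5274 0.1809 0.1592]
 [0.5346 0.1857 0.1824]]
```

View pics/w5.png

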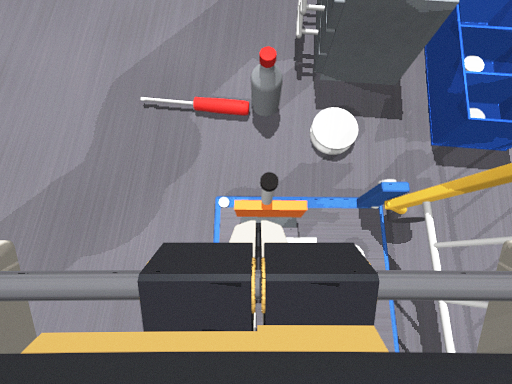

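The plate is at the hard stop (face at 0.174, unchanged after backing off). The guard arm is still raised at (450,190), the loose parts are in place, and the tool is clear. Handing in.

```bash
python3 -c "
from cell import *
print(finish_job())"
```

```text
the job is handed in; nothing more can be done
None
```

The guard is up and staying raised on its own, and the slide was pushed about 102 mm to a hard stop, which I took to be its end stop. The loose parts I could see had not moved, and I handed the job in at about 12.5 s; no verdict came back.

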